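Shut the warming chest and start its programme

TASK

Lift the red knob of the folding stay past centre to unlock it, lower the chest's lid gently until it is fully shut, then press the keys one at a time in this order: yellow, blue, green, each firmly down and let up again. Do not press any key before the lid is shut, never press the red (cancel) key, and leave the other things on the counter as they stand.

Things in the scene. Friction and masses are not known exactly. Their poses are not given: they have to be found in the camera images.
- chest: Counter-top warming chest, fixed: a teal open box 240 (x) x 280 (y) x 100 mm high holding a tray of oat bars. Origin: centre of its underside, on the counter; z up (turned only about z), -x its front (towards the robot), +y its left. The lid's hinge axis runs along y at its far top edge (x = +120, z = 100 mm); the stay's lower pivot is on its left side at x = -70, z = 60 mm.
- lid (a joint): Lid angle in rad: 0 as propped open at the start (lid 60 degrees above level), grows as it is lowered, 1.047 = fully shut, level. The hinge is stiff: the lid stays where it is left, and 1 to 4 N at its free edge lowers it once the stay is unlocked; while the stay is locked it will not go down.
- lid_edge (a point): Middle of the lid's free edge, on its outer (upper) face; at the start about 0.32 m up, that face looking up and away from the robot. Steel plate 240 (hinge to free edge) x 280 x 12 mm, underside through the hinge axis, no handle: push the outer face near the free edge. The frame turns with the lid: -x from hinge to free edge, z out of the outer face.
- stay_knob (a point): Centre of the red knob on the knee of the folding stay, on the chest's left side: a round bar 18 mm thick, 40 mm long, along the chest's y, centre 60 mm out from the side wall, free from above. Lift it along the arc about the stay's lower pivot (up and towards the chest's front), some 30 mm in all, to unlock; it takes under 8 N. Then it stays unlocked.
- stay_link (a joint): Knee angle of the stay (two links, 93 mm between pivots; the upper one pivoted to the lid 80 mm from the hinge), in rad: 0 = locked, knee sagging 12 mm on its stop; 0.25 = links in line (dead centre); more = past centre, unlocked; about 2.0 with the lid shut, when the knee has folded up by itself to some 50 mm above the rim.
- console: The chest's control console, fixed: white, 250 (y) wide, 120 mm high. Origin: centre of its underside; turned only about z; front -x. Its key panel slopes 30 degrees, facing the robot and up. A clear visor stands square to the panel, 60 mm up the slope from the keys, 84 mm high, and overhangs them (edge 0.18 m up): a tool pointing straight down does not fit, one along the keys' axes does.
- key_yellow_top (a point): Centre of the top of the yellow key, a round push key 26 mm across standing 14 mm off the panel in a black collar 42 mm across. z points out of the key (30 degrees from vertical, towards the robot), y along the row. The four keys are in one level row, 50 mm apart, about 0.09 m above the counter; their order differs each time.
- key_yellow (a joint): How far the yellow key is pressed, in m: 0 up, 0.006 fully down (5 N, 1.5 N to start it); it springs back.
- key_blue_top (a point): Centre of the top of the blue key, a round push key 26 mm across standing 14 mm off the panel in a black collar 42 mm across. z points out of the key (30 degrees from vertical, towards the robot), y along the row. The four keys are in one level row, 50 mm apart, about 0.09 m above the counter; their order differs each time.
- key_blue (a joint): How far the blue key is pressed, in m: 0 up, 0.006 fully down (5 N, 1.5 N to start it); it springs back.
- key_green_top (a point): Centre of the top of the green key, a round push key 26 mm across standing 14 mm off the panel in a black collar 42 mm across. z points out of the key (30 degrees from vertical, towards the robot), y along the row. The four keys are in one level row, 50 mm apart, about 0.09 m above the counter; their order differs each time.
- key_green (a joint): How far the green key is pressed, in m: 0 up, 0.006 fully down (5 N, 1.5 N to start it); it springs back.
- key_red_top (a point): Centre of the top of the red key, a round push key 26 mm across standing 14 mm off the panel in a black collar 42 mm across. z points out of the key (30 degrees from vertical, towards the robot), y along the row. The four keys are in one level row, 50 mm apart, about 0.09 m above the counter; their order differs each time.
- key_red (a joint): How far the red key is pressed, in m: 0 up, 0.006 fully down (5 N, 1.5 N to start it); it springs back.
- spatula: Bystander, loose: kitchen spatula lying behind the console. Origin: centre of its underside (of its length, handle to -x).
- spice_jar: Bystander, loose: small jar 44 mm across, 65 mm high, green cap. Origin: centre of its underside.
- mug: Bystander, loose: blue mug 76 mm across, 85 mm high. Origin: centre of its underside.
- bowl: Bystander, loose: white bowl 150 mm across, 65 mm high. Origin: centre of its underside.
- honey_jar: Bystander, loose: amber jar 68 mm across, 100 mm high, yellow cap. Origin: centre of its underside.
- oat_carton: Bystander, loose: cardboard carton 60 x 110 x 170 mm. Origin: centre of its underside.

How it is judged:
On the way, in this order (a step that is already met when the one before it is completed fails the run):
1. the stay's knee is lifted past centre (knee angle above 0.35 rad) with the lid still up (value of joint stay_link above 0.35 rad and value of joint lid below 0.8 rad), for 0.1 s.
2. the lid is fully shut (within 0.037 rad) (value of joint lid above 1.01 rad), for 0.2 s.
3. the yellow key is pressed at least 4 mm, alone (value of joint key_yellow above 0.004 m and value of joint each of key_blue, key_green, key_red below 0.002 m), for 0.05 s.
4. the blue key is pressed at least 4 mm, alone (value of joint key_blue above 0.004 m and value of joint each of key_yellow, key_green, key_red below 0.002 m), for 0.05 s.
5. the green key is pressed at least 4 mm, alone (value of joint key_green above 0.004 m and value of joint each of key_yellow, key_blue, key_red below 0.002 m), for 0.05 s.
At the end, for the whole second after the job is handed in: The lid is shut to within 0.037 rad and at rest, and all four keys are up again (within 1.5 mm) (value of joint lid above 1.01 rad and velocity of joint lid below 0.05 rad/s and value of joint each of key_yellow, key_blue, key_green, key_red below 0.0015 m); the robot touches nothing.
It fails at once if the red cancel key is pressed (over 2 mm) (value of joint key_red above 0.002 m).
It fails at once if a key is pressed (over 2 mm) while the lid is not shut (value of joint lid below 0.98 rad and value of joint any of key_yellow, key_blue, key_green, key_red above 0.002 m).
It fails at once if two keys are down together (value of joint each of key_yellow, key_blue above 0.002 m or value of joint each of key_yellow, key_green above 0.002 m or value of joint each of key_yellow, key_red above 0.002 m or value of joint each of key_blue, key_green above 0.002 m or value of joint each of key_blue, key_red above 0.002 m or value of joint each of key_green, key_red above 0.002 m).
It fails at once if the lid is slammed (faster than 2 rad/s) (velocity of joint lid above 2 rad/s).
It fails at once if a bystander is shifted by more than 30 mm or knocked over (distance of any of spatula, spice_jar, mug, bowl, honey_jar, oat_carton from where it was at the start of the episode above 0.03 m or angle between any of spice_jar, mug, bowl, honey_jar, oat_carton's own z axis and vertical above 0.5 rad).
It also fails if it takes over 72 s, if anything falls off the work surface, if the arm or the gripper's body presses on something with over 40 N, if the wrist force passes 120 N, or if a joint passes its speed limit or range.

ROBOT

A 7-joint arm with a two-finger parallel gripper is mounted at the origin on the work surface. World frame = base frame: x ahead of the robot, y to its left, z up, the work surface at z = 0. Lengths are in m, angles in rad, forces in N, time in s.
With the tool pointing down it reaches from about 0.425 to 1.025 m from the base axis. Payload 9.4 kg.
Tool frame: the origin (TCP) lies where the fingers leave the gripper's body, on its centre line; the fingertips stand manip.tips_ahead ahead of it and the grasp point (between the pads) lies 65 mm ahead of it (manip.tips_ahead is the distance from the TCP to the fingertips, in m); z points along the fingers, x is the direction in which the jaws open and shut, and the axes are right-handed (so a half turn about z gives the same grasp; the last joint's range is limited). The gripper opens to 93 mm and grips with 3 to 60 N. Pads are 15 mm wide; open, the fingers measure 128 mm over their backs; the gripper's body (75 mm by 188 mm) begins 65 mm behind the grasp point.
Start: joints at [-1.311, 0.599, -0.003, 1.599, 0.002, 0.943, -0.08], TCP at [0.24, 0.684, 0.303] pointing down, gripper open.
Joint ranges: [-2.57, 2.57], [-0.35, 1.97], [-1.29, 1.29], [0.11, 2.56], [-1.05, 4.19], [0.11, 1.86], [-2.63, 2.63]. Speed limits (rad/s): [2.22, 2.22, 3.01, 3.01, 3.14, 3.14, 3.14].

INTERFACE

Orientations are given as a unit quaternion [x, y, z, w].
In Python, from rig import manip gives the robot as it stands. Calls block until the motion is done:
- manip.goto(position, orientation): joint-space move of the TCP to a pose.
- manip.move_l(position, v=0.15, frame=None, force_limit=None): straight line of the TCP; frame=None keeps the orientation; v is the mean speed in m/s. With force_limit (N) it stops when the force on the tool has changed by that much, and returns True; else False.
- manip.goto_joints(angles): joint-space move.
- manip.let_go() and manip.gripper_close(force=None): open the fingers fully, or close them until they stop; force is the grip in N (None keeps the last).
- manip.hold(seconds).
- manip.ik(position, orientation): joint angles nearest the present ones, or None.
- manip.sense(): the state.
- manip.camera(name): name is "scene" or "side" or "wrist"; returns a dict with "color" (384x512x3 uint8, red, green, blue), "K" (3x3 intrinsics, pixels), "extrinsics" (4x4, takes a point from camera to world coordinates). Camera axes: x right, y up, looking along -z (the intrinsics and any distortion apply to the point x, -y, -z); pixel columns grow to the right and rows downward; lengths in m; the calibration is good to about 2 mm. A picture is of the moment at which its call begins. There is no depth.
A pose or a line that the arm cannot do raises manip.Unreachable and nothing moves.
- manip.hand_in(): hands the job in, once; it reports no verdict.
The state is a dict: "time_s": time; "joint_pos": joint angles; "qd": joint speeds; "joint_torque": joint torques, N m; "tool_pos": TCP position; "orientation": TCP orientation; "force": force on the tool from outside, world axes, zero at the start; "wrist_torque": the same for the moment, N m; "opening": finger opening in m.
Only numpy, scipy, OpenCV 4.12 (cv2) and the standard library are available. Lean on these libraries where they do the work, as an engineer would, in place of code of your own. Each camera call takes 0.05 s, during which the arm holds its last target. There are 200 camera calls.

## Working session

There is one attempt and no reset: what is moved stays moved. The work goes in short steps, each a Python script; the robot and the scene stay as the last script left them, time stands still between calls to the robot, and variables do not carry over. Pictures are saved under pics/ and viewed, about 8 in all and at most 12, crops included, and the job is handed in when it is done.

```bash
mkdir -p pics; ls; python3 - <<'E'
from rig import manip
import cv2,numpy as np,pickle
d={}
for n in("scene","side"):
    c=manip.camera(n);d[n]=c
    cv2.imwrite(f"pics/{n}0.png",cv2.resize(c["color"][:,:,::-1],(800,600),interpolation=cv2.INTER_CUBIC))
    print(n,c.keys(),np.round(c["K"],2).tolist(),np.round(c["extrinsics"],4).tolist())
pickle.dump(d,open("cams.pkl","wb"))
print(manip.tips_ahead,manip.sense())
E
```

```text
pics
scene dict_keys(['color', 'K', 'extrinsics']) [[374.3, 0.0, 257.62], [0.0, 374.3, 197.79], [0.0, 0.0, 1.0]] [[-0.471, -0.7122, 0.5205, 1.1664], [0.882, -0.3717, 0.2896, 0.2994], [-0.0128, 0.5955, 0.8032, 1.1119], [0.0, 0.0, 0.0, 1.0]]
side dict_keys(['color', 'K', 'extrinsics']) [[436.13, 0.0, 259.49], [0.0, 436.13, 191.86], [0.0, 0.0, 1.0]] [[-0.7121, 0.547, -0.44, -0.0022], [-0.702, -0.5535, 0.4481, 0.5531], [0.0016, 0.628, 0.7782, 1.2087], [0.0, 0.0, 0.0, 1.0]]
0.0841 {'time_s': 0.1, 'joint_pos': array([-1.31071922,  0.60005545, -0.00255857,  1.60004127,  0.00180771,
        0.94286509, -0.07981187]), 'qd': array([-0.00197292, -0.00066142, -0.00085829, -0.00287469, -0.00091675,
       -0.00029285,  0.00102987]), 'joint_torque': array([ 4.22047902e-03, -7.66565609e+01,  1.50169205e+00, -2.52933705e+01,
       -5.23430749e-02,  1.36007485e-02,  6.71231373e-05]), 'tool_pos': array([0.23946742, 0.68398359, 0.30194162]), 'orientation': array([ 8.15593719e-01,  5.78624592e-01, -5.18769172e-04,  4.45012384e-04]), 'force': array([-0.53895538, -0.09801276, -0.1699146 ]), 'wrist_torque': array([-0.02407392, -0.03307884, -0.0322402 ]), 'opening': 0.09319793992484972}
```

View pics/scene0.png

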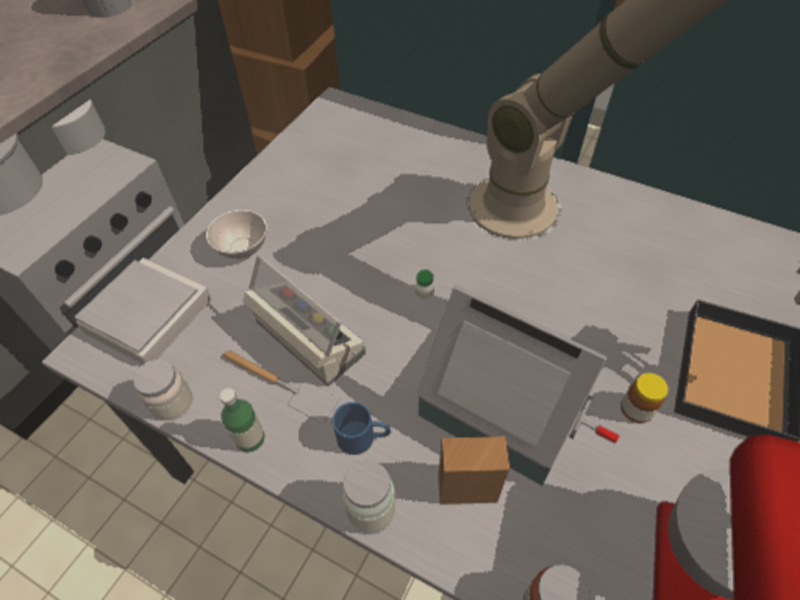

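View pics/side0.png

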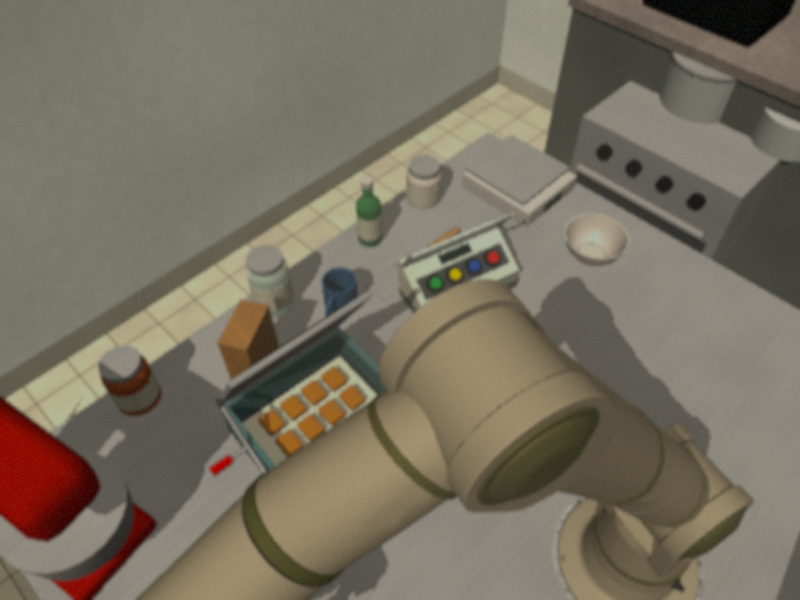

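The scene shows the chest with its lid up at centre right, the red knob at (606,434), and the keys at about (289,293) to (331,327). The side view has the knob at (221,464), and the keys run green (436,283), yellow (456,274), blue (474,265), red (493,257). I'll make an enlarged crop of both next.

```bash
cat > h.py <<'E'
import numpy as np,cv2,pickle
def ray(c,u,v):
    E=np.array(c["extrinsics"]);K=np.array(c["K"])
    d=np.array([(u-K[0,2])/K[0,0],-(v-K[1,2])/K[1,1],-1.]);d=E[:3,:3]@d
    return E[:3,3],d/np.linalg.norm(d)
def tri(obs):
    A=np.zeros((3,3));b=np.zeros(3);rs=[ray(*o) for o in obs]
    for o,d in rs:
        P=np.eye(3)-np.outer(d,d);A+=P;b+=P@o
    x=np.linalg.solve(A,b)
    return x,max(np.linalg.norm((np.eye(3)-np.outer(d,d))@(x-o)) for o,d in rs)
def proj(c,p):
    E=np.array(c["extrinsics"]);K=np.array(c["K"]);q=E[:3,:3].T@(np.asarray(p)-E[:3,3])
    return np.array([K[0,0]*q[0]/-q[2]+K[0,2],K[1,1]*-q[1]/-q[2]+K[1,2]])
E
python3 - <<'E'
from h import *
d=pickle.load(open("cams.pkl","rb"))
def crop(n,x,y,w,h,s):
    im=d[n]["color"][:,:,::-1][y:y+h,x:x+w]
    return cv2.resize(im,None,fx=s,fy=s,interpolation=cv2.INTER_CUBIC)
a=crop("scene",255,180,155,130,5);b=crop("side",130,180,130,135,3);e=crop("side",250,135,90,65,4)
e=cv2.copyMakeBorder(e,0,0,0,0,cv2.BORDER_CONSTANT)
cv2.imwrite("pics/c1.png",cv2.resize(a,None,fx=1,fy=1)[:600])
cv2.imwrite("pics/c2.png",np.vstack([np.hstack([b,np.zeros((405,360-0,3),np.uint8)])]) if 0 else crop("side",130,180,155,120,5))
# colour blobs
box={"scene":{"knob":(370,265,405,290),"red":(178,180,193,193),"blue":(188,188,201,201),"yellow":(196,195,210,210),"green":(205,202,220,218)},
"side":{"knob":(130,285,152,308),"red":(308,156,324,172),"blue":(296,161,311,178),"yellow":(284,167,299,183),"green":(271,173,287,190)}}
hue={"knob":0,"red":0,"yellow":28,"green":60,"blue":115}
P={}
for k in hue:
    obs=[]
    for n in box:
        x0,y0,x1,y1=box[n][k];hs=cv2.cvtColor(d[n]["color"],cv2.COLOR_RGB2HSV)[y0:y1,x0:x1].astype(int)
        dh=np.abs((hs[...,0]-hue[k]+90)%180-90);m=((dh<14)&(hs[...,1]>(90 if n=="side" or k=="knob" else 50))).astype(np.uint8)
        _,l,st,ce=cv2.connectedComponentsWithStats(m);i=1+np.argmax(st[1:,4]);u,v=ce[i]+[x0,y0]
        obs.append((d[n],u,v));print(k,n,np.round([u,v],1),st[i,4])
    P[k],r=tri(obs);print(k,P[k].round(4),"res",round(r,4))
pickle.dump(P,open("P.pkl","wb"))
E
```

```text
knob scene [388.4 277.3] 87
knob side [141.2 297.2] 107
knob [0.5916 0.4053 0.1059] res 0.0009
red scene [184.1 186.9] 41
red side [315.2 164.3] 71
red [ 0.5804 -0.3182  0.0878] res 0.0015
yellow scene [202.9 202.9] 44
yellow side [290.8 175.3] 75
yellow [ 0.6075 -0.2221  0.0866] res 0.0019
green scene [216.  212.5] 2
green side [278.5 180.8] 57
green [ 0.619  -0.1671  0.0883] res 0.0035Traceback (most recent call last):
  File "<stdin>", line 20, in <module>
    return _wrapfunc(a, 'argmax', axis=axis, out=out, **kwds)
    return bound(*args, **kwds)
ValueError: attempt to get argmax of an empty sequence
```

View pics/c1.png

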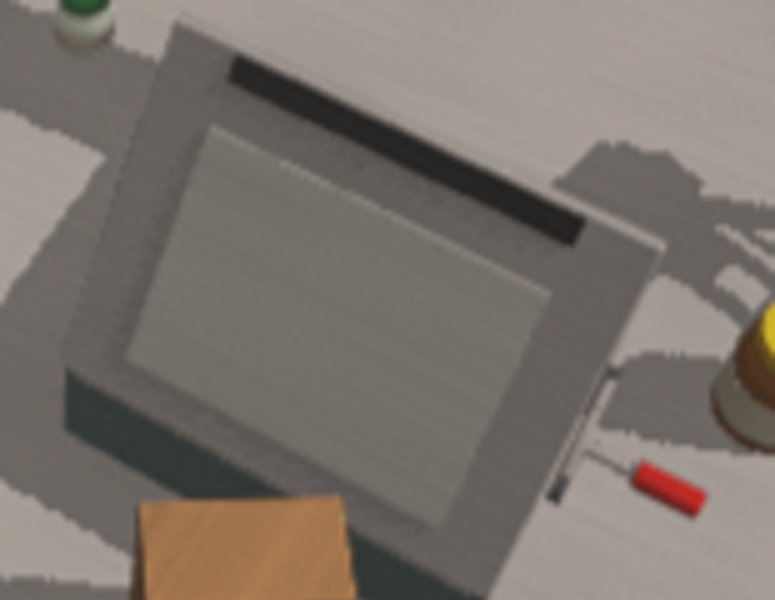

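View pics/c2.png

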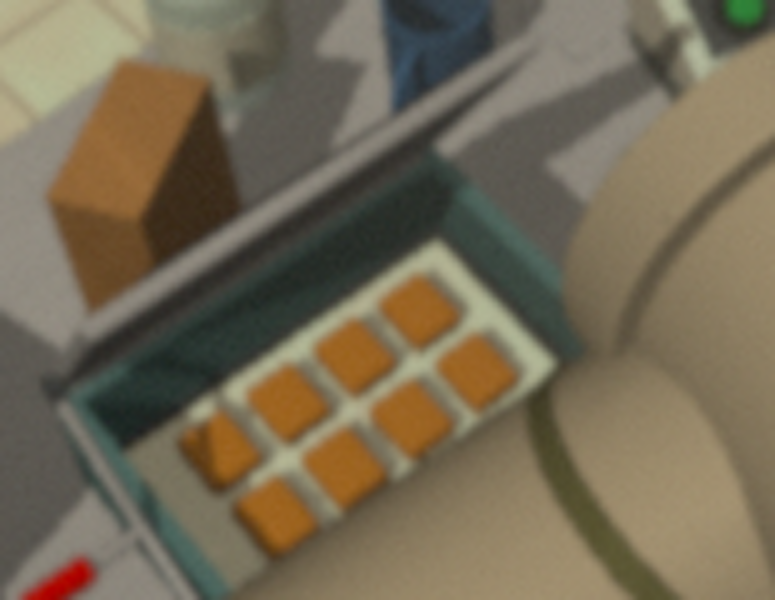

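```bash
python3 - <<'E'
from h import *
d=pickle.load(open("cams.pkl","rb"));S,D=d["scene"],d["side"]
L,r1=tri([(S,387.6,229.4),(D,147,247)]);R,r2=tri([(S,290.6,184.4),(D,238,188)])
print(L,r1,R,r2,np.linalg.norm(L-R))
y=(L-R)[:2];y/=np.linalg.norm(y);print("yaw lid",np.arctan2(-y[0],y[1]))
k=[]
for (u,v) in [(388.4-6.8*1,277.3-2.8),(388.4+6.8,277.3+2.8)]:
    o,dd=ray(S,u,v);k.append(o+dd*(0.1059-o[2])/dd[2])
w=(k[1]-k[0])[:2];print(k,np.linalg.norm(w),"yaw knob",np.arctan2(-w[0],w[1]))
# fit chest pose (x,y,yaw) from reprojection of all
from scipy.optimize import least_squares
def pts(p):
    c,s=np.cos(p[2]),np.sin(p[2])
    f=lambda x,y,z:np.array([p[0]+c*x-s*y,p[1]+s*x+c*y,z])
    ex,ez=120-240*.5+12*.866,100+240*.866+12*.5
    ux,uz=120-80*.5,100+80*.866; lx,lz=-70,60
    mx,mz=(ux+lx)/2,(uz+lz)/2;n=np.array([uz-lz,-(ux-lx)]);n=n/np.linalg.norm(n)
    q=np.array([mx,mz])+12*n;
    F=lambda a,b,e:f(a/1e3,b/1e3,e/1e3)
    return F(ex,140,ez),F(ex,-140,ez),F(q[0],200,q[1]),F(-70,140,60),F(ux,140,uz),F(120+12*.866,140,106),(q,np.hypot(ux-lx,uz-lz))
obs=[(0,S,(387.6,229.4)),(0,D,(147,247)),(1,S,(290.6,184.4)),(1,D,(238,188)),(2,S,(388.4,277.3)),(2,D,(141.2,297.2))]
fun=lambda p:np.concatenate([proj(c,pts(p)[i])-o for i,c,o in obs])
s=least_squares(fun,[.6,.2,.2]);print(s.x,s.fun.round(1))
for q in pts(s.x):print(q)
E
```

```text
[0.58084359 0.34522233 0.30646012] 0.0007075266807027381 [0.55952856 0.06530014 0.30412702] 0.0017695944065907118 0.28074224459330593
yaw lid -0.07599963106882802
[array([0.5921599 , 0.38459938, 0.1059    ]), array([0.59097427, 0.42404636, 0.1059    ])] 0.03946479613178305 yaw knob 0.03004742508976314
[ 0.56078243  0.2073589  -0.08451166] [ 1.1 -0.6 -1.1 -2.1  0.3 -2.5 -1.  -1.5  0.5 -0.2  0.7  0.5]
[0.5829549  0.34598204 0.31384   ]
[0.55931979 0.06698135 0.31384   ]
[0.58968764 0.40562659 0.10494099]
[0.50284981 0.35276801 0.06      ]
[0.65231447 0.34010635 0.16928   ]
[0.70252662 0.33585271 0.106     ]
(array([ 12.06605486, 104.9409862 ]), np.float64(185.58587877314372))
```

```bash
cat >> h.py <<'E'
from scipy.spatial.transform import Rotation as Rn
CH=np.array([0.5608,0.2074]);YAW=-0.0845
def cw(x,y,z): # chest local mm -> world m
    c,s=np.cos(YAW),np.sin(YAW);return np.array([CH[0]+(c*x-s*y)/1e3,CH[1]+(s*x+c*y)/1e3,z/1e3])
def down(yaw): # tool x along yaw, pointing down
    return (Rn.from_euler('z',yaw)*Rn.from_euler('x',np.pi)).as_quat()
E
python3 - <<'E'
from h import *
from rig import manip
d=pickle.load(open("cams.pkl","rb"));S,D=d["scene"],d["side"]
def pl(c,u,v,z):
    o,dd=ray(c,u/1.5625,v/1.5625);return (o+dd*(z-o[2])/dd[2]).round(3)
print("honey",pl(S,652,388,.1)," carton",pl(S,474,455,.17),"knob",cw(12,200,105))
g=cw(12,202,105)
for yaw in(YAW,YAW+np.pi):
    print(manip.ik(g+[0,0,.065],down(yaw)))
q=down(YAW)
manip.goto(g+[0,0,.065+.13],q)
s=manip.sense();print(s["time_s"],s["joint_pos"].round(2),s["tool_pos"],g)
c=manip.camera("wrist");cv2.imwrite("pics/w1.png",c["color"][:,:,::-1]);pickle.dump(c,open("w1.pkl","wb"))
print(proj(c,P:=g),proj(c,cw(12,200,105)))
E
```

```text
honey [0.455 0.455 0.1  ]  carton [0.771 0.211 0.17 ] knob [0.58963708 0.40567361 0.105     ]
[-0.83653746  0.74601866  0.25193967  1.72793168 -0.26538987  0.70111897
 -0.52942407]
[-0.39778428  0.77474917 -0.47579344  1.69555796  0.4694411   0.78706272
  1.96263499]
1.7417 [-0.89  0.61  0.34  1.64 -0.24  0.93 -0.55] [0.58851433 0.40960813 0.29984422] [0.58980588 0.40766647 0.105     ]
[259.46902383 191.52093134] [259.45835806 193.74018771]
```

View pics/w1.png

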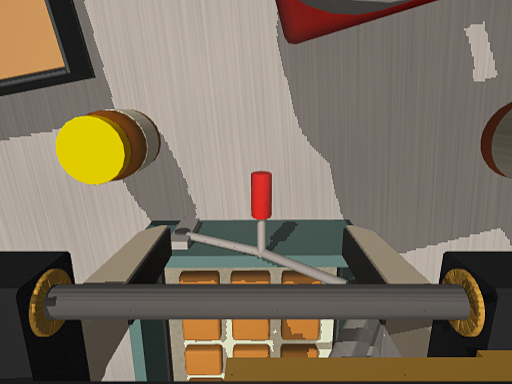

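The wrist view shows the knob centred at (261,195), where I predicted (259.5,193.7). The honey jar at (95,150) is clear of the fingers, so I'll grip and lift.

```bash
python3 - <<'E'
from h import *
from rig import manip
G=lambda x,z:cw(x,203,z)+[0,0,.065]
manip.move_l(G(12,105),v=.12,force_limit=15)
manip.gripper_close(15);s=manip.sense();print(s["opening"],s["force"].round(1),s["tool_pos"]-G(12,105))
r=93.5;a0=np.arctan2(45,82)
for a in np.arange(.06,.361,.06):
    hit=manip.move_l(G(-70+r*np.cos(a0+a),60+r*np.sin(a0+a)),v=.05,force_limit=40)
    s=manip.sense();print(round(a,2),hit,s["force"].round(1),s["opening"])
manip.hold(.2);manip.let_go()
manip.move_l(np.array(manip.sense()["tool_pos"])+[0,0,.12],v=.15)
print(manip.sense()["time_s"])
c=manip.camera("scene");cv2.imwrite("pics/s2.png",cv2.resize(c["color"][180:330,230:430,::-1],None,fx=4,fy=4,interpolation=cv2.INTER_CUBIC))
E
```

```text
0.017547274215873605 [ 5.2  0.7 -0.6] [ 0.00174952 -0.00022156  0.00056591]
0.06 False [ 5.6 -1.   0.6] 0.01727489290154036
0.12 False [ 6.6 -0.6  2.5] 0.017450488167646817
0.18 False [ 5.5 -1.3  2.6] 0.017631490392264377
0.24 False [ 6.5 -0.9  2.9] 0.01730647026143958
0.3 False [ 6.1 -1.3  5.1] 0.01748218926777642
0.36 False [ 8.5 -1.   5.6] 0.017478945546798644
8.15
```

View pics/s2.png

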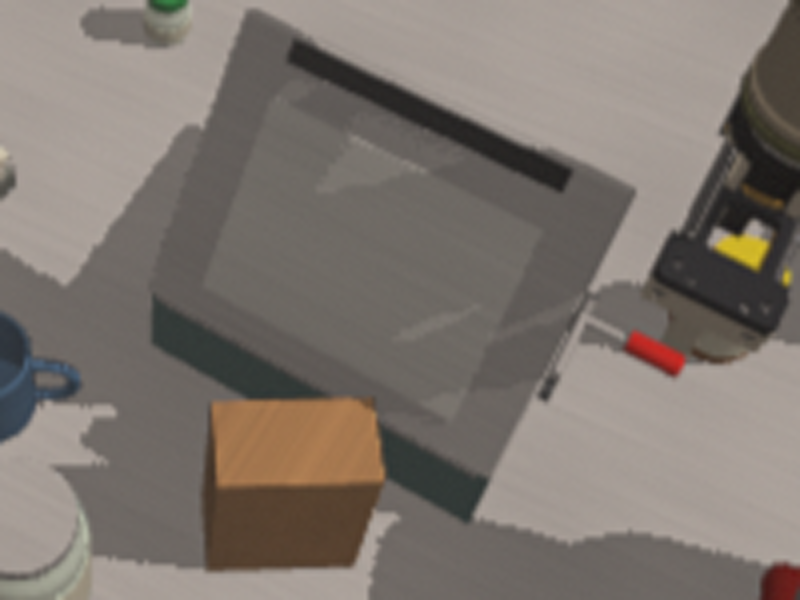

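The knob is now higher, at crop pixel (655,353), so the stay is folded past centre. The lid comes next.

```bash
cat > lid.py <<'E'
from h import *
from rig import manip
T=manip.tips_ahead
def C(th,r=215,off=0): # TCP for tip corner on outer face
    x=120-r*np.cos(th)+(12+off)*np.sin(th)+7.5; z=100+r*np.sin(th)+(12+off)*np.cos(th)
    return cw(x,0,z)+[0,0,T]
ths=np.radians(np.arange(60,-1,-6))
E
python3 - <<'E'
from lid import *
qs=down(YAW+np.pi/2),down(YAW-np.pi/2)
for q in qs: print([None if (j:=manip.ik(C(t),q)) is None else j.round(1).tolist() for t in ths[[0,5,10]]])
p=manip.sense()["tool_pos"];manip.move_l([p[0],p[1],.47],v=.25)
manip.gripper_close(20)
q=min(qs,key=lambda q:np.abs(manip.ik(C(ths[0],off=40)+[0,0,.08],q)-manip.sense()["joint_pos"]).max())
manip.goto(C(ths[0],off=40)+[0,0,.08],q)
manip.move_l(C(ths[0],off=35),v=.15)
print("touch",manip.move_l(C(ths[0],off=-3),v=.05,force_limit=6))
for t in ths[1:-1]:
    h=manip.move_l(C(t,off=-2),v=.08,force_limit=40);s=manip.sense()
    print(round(np.degrees(t)),h,s["force"].round(1))
    if h:break
else:
    print(manip.move_l(C(0,off=-6),v=.05,force_limit=25),manip.sense()["force"],manip.sense()["tool_pos"],C(0))
print(manip.sense()["time_s"])
c=manip.camera("scene");cv2.imwrite("pics/s3.png",cv2.resize(c["color"][:,:,::-1],(800,600)))
E
```

```text
[[-0.4, 0.4, -0.1, 1.8, 0.0, 1.0, 1.0], [-0.4, 0.4, -0.1, 2.0, 0.0, 0.8, 0.9], [-0.5, 0.5, -0.1, 2.2, 0.1, 0.5, 0.9]]
[[-1.0, 0.5, 0.8, 1.8, -0.4, 1.0, -1.6], [-1.0, 0.5, 0.8, 2.0, -0.5, 0.8, -1.6], [-1.0, 0.6, 0.6, 2.2, -0.7, 0.6, -1.5]]
touch False
54 False [-0.   0.7  0.8]
48 False [ 0.4  0.9 -0.6]
42 False [-0.1  0.4  0.5]
36 False [ 0.4  0.2 -0.1]
30 False [0.1 0.1 0.2]
24 False [ 0.2  0.2 -0.4]
18 False [-0.2  0.4 -0.2]
12 False [-0.3 -0.4 -0.4]
6 False [ 0.1 -0.7 -0.2]
True [-2.74172161 -0.77547687 13.95458945] [0.47442696 0.21483833 0.19636307] [0.4736122  0.21478495 0.1961    ]
17.3583
```

View pics/s3.png

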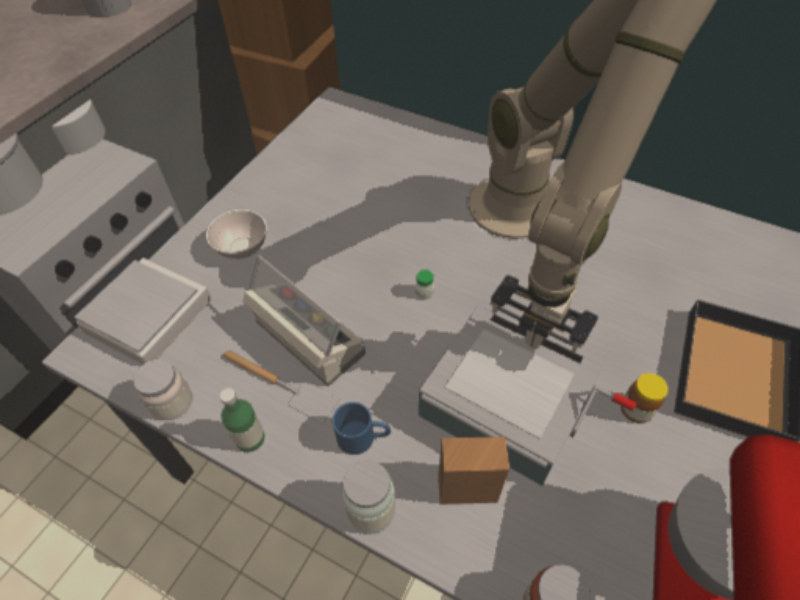

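The lid is flat and shut, with the tip at z=0.112 as expected and the knee folded up. Next is a close look at the keys.

```bash
cat > keys.py <<'E'
from h import *
from rig import manip
T=manip.tips_ahead
def frame(yaw):
    X=np.array([np.cos(yaw),np.sin(yaw),0]);Y=np.array([-np.sin(yaw),np.cos(yaw),0]);Z=np.array([0,0,1.])
    n=-.5*X+np.cos(np.pi/6)*Z; u=np.cos(np.pi/6)*X+.5*Z
    return Y,u,n,Rn.from_matrix(np.c_[Y,u,-n]).as_quat(),Rn.from_matrix(np.c_[-Y,-u,-n]).as_quat()
E
python3 - <<'E'
from keys import *
yaw=-0.275
red=np.array([.5804,-.3182,.0878]);yel=np.array([.6075,-.2221,.0866]);m=(red+yel)/2
Y,u,n,qa,qb=frame(yaw)
K={k:m+Y*d for k,d in dict(red=-.05,blue=0,yellow=.05,green=.1).items()}
p=manip.sense()["tool_pos"];manip.move_l(np.array(p)+[0,0,.15],v=.25)
P0=K["yellow"]-Y*.025+n*(T+.09)
for q in(qa,qb): print(manip.ik(P0,q))
q=qa if manip.ik(P0,qa) is not None else qb
manip.goto(P0,q)
c=manip.camera("wrist");cv2.imwrite("pics/w2.png",c["color"][:,:,::-1]);pickle.dump((c,q),open("w2.pkl","wb"))
print(manip.sense()["tool_pos"]-P0,manip.sense()["time_s"])
for k in K:print(k,K[k].round(4),proj(c,K[k]).round(1))
E
```

```text
[ 0.95561421  0.57104393 -0.90275692  2.29729414  1.80754893  0.4573237
 -0.14596562]
[ 3.17650955e-01  4.33215742e-01 -2.04749071e-03  2.33459751e+00
  3.27280794e+00  1.50726082e-01  1.47681389e+00]
[ 2.87008441e-04  4.92828132e-04 -1.58399193e-05] 20.7
red [ 0.5804 -0.3183  0.0872] [164.2 196.6]
blue [ 0.594  -0.2702  0.0872] [226.  196.5]
yellow [ 0.6075 -0.222   0.0872] [287.8 196.5]
green [ 0.6211 -0.1739  0.0872] [349.5 196.4]
```

View pics/w2.png

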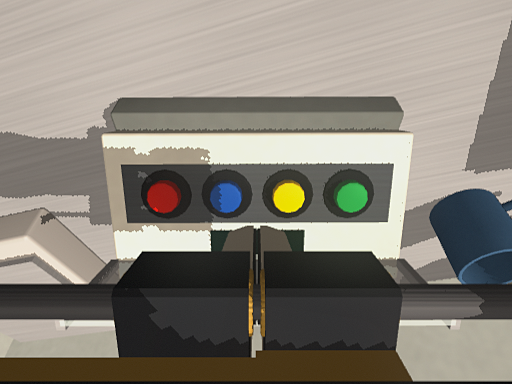

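Keys are at red (163,197), blue (229,197), yellow (289,197) and green (351,196), all within about 1 mm of prediction. I'll press yellow first.

```bash
cat >> keys.py <<'E'
Y,u,n,qa,qb=frame(-0.275)
m=np.array([.59395,-.27015,.0872])+Y*.001
KEY={k:m+Y*d for k,d in dict(blue=0,yellow=.05,green=.1).items()}
def press(k):
    q=manip.sense()["orientation"]
    b=KEY[k]+n*T
    manip.move_l(b+n*.05,v=.15); manip.move_l(b+n*.012,v=.1)
    h=manip.move_l(b-n*.011,v=.03,force_limit=14)
    manip.hold(.2);s=manip.sense();e=np.array(s["tool_pos"])-b
    print(k,h,"depth mm",(1e3*e@n).round(1),"lat",(1e3*e@Y).round(1),(1e3*e@u).round(1),"F.n",(s["force"]@n).round(1))
    manip.move_l(b+n*.05,v=.1)
    print(manip.sense()["force"].round(1),manip.sense()["time_s"])
E
python3 - <<'E'
from keys import *
press("yellow")
E
```

```text
yellow True depth mm 0.2 lat -0.0 0.4 F.n 12.6
[ 0.8 -0.2  0.2] 23.05
```

It stopped at the estimated key top instead of 6 mm below, so either the key sits higher than I estimated or the fingers hit something else. I'll take a force profile on yellow.

```bash
python3 - <<'E'
from keys import *
b=KEY["yellow"]+n*T
manip.move_l(b+n*.012,v=.1)
f0=manip.sense()["force"]
for d in np.arange(.010,-.002,-.001):
    manip.move_l(b+n*d,v=.03);manip.hold(.05)
    s=manip.sense();e=np.array(s["tool_pos"])-b;print(round(1e3*d),(1e3*e@n).round(1),"F",((s["force"]-f0)@n).round(2))
    if (s["force"]-f0)@n>10:break
c=manip.camera("wrist");manip.move_l(b+n*.05,v=.1);print(manip.sense()["time_s"])
cv2.imwrite("pics/w3.png",c["color"][:,:,::-1])
E
```

```text
10 10.4 F -0.9
9 9.1 F 0.02
8 8.0 F 0.23
7 7.0 F -0.04
6 6.0 F 2.38
5 5.0 F 2.92
4 4.0 F 2.58
3 3.0 F 3.73
2 2.0 F 4.41
1 1.0 F 4.8
0 0.3 F 9.51
-1 0.1 F 22.72
27.8917
```

View pics/w3.png

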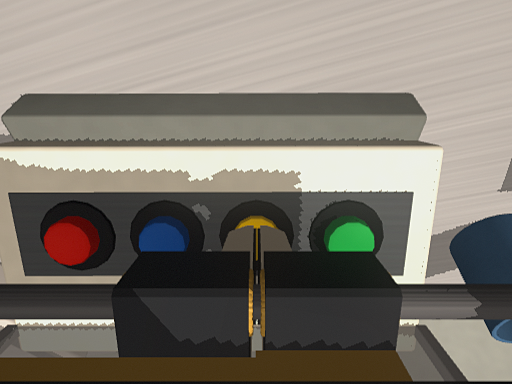

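The profile matches the key's spring: contact at 6.3 mm, 4.8 N near the bottom, then a hard stop at 0.3 mm. So the key top is about 6 mm higher than I estimated and yellow was pressed fully, with the fingers centred on the key in the picture. Blue and green next, then retreat and check.

```bash
python3 - <<'E'
from keys import *
press("blue");press("green")
p=np.array(manip.sense()["tool_pos"]);manip.move_l(p+n*.10,v=.2)
manip.hold(.3);print(manip.sense()["force"].round(1),manip.sense()["time_s"])
a=manip.camera("scene")["color"];b=manip.camera("side")["color"]
cv2.imwrite("pics/end.png",np.vstack([cv2.resize(x[:,:,::-1],(400,300)) for x in(a,)]+[cv2.resize(b[:,:,::-1],(400,300))]))
E
```

```text
blue True depth mm 0.1 lat -0.0 0.3 F.n 15.7
[-0.9 -0.1 -0. ] 30.275
green True depth mm 0.3 lat 0.1 0.4 F.n 12.1
[ 0.1 -0.1  0.4] 32.975
[-0.   0.5 -0.4] 33.925
```

View pics/end.png

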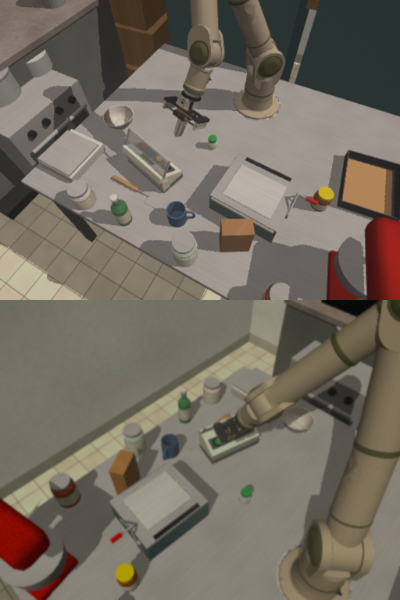

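The lid is level and shut, the arm is clear of everything, and the bystanders have not moved. Handing in.

```bash
python3 -c "
from rig import manip
manip.hand_in()"
```

```text
the job is handed in; nothing more can be done
```

I finished the task and handed it in at about 34 s of the 72 s allowed; the system gives no verdict.

- **Stay:** I gripped the red knob and lifted it about 33 mm along its arc. A scene picture afterwards showed the knee folded up past centre.
- **Lid:** I pushed it down slowly on its outer face until it stopped on the rim. The fingertips ended at z = 0.112 m, the height of a level lid, and the lid looked flat in the last pictures.
- **Keys:** I pressed yellow, blue and green in that order. All three stopped 0.1–0.3 mm from my estimated key-top height.
- **Disagreement:** I had expected them to stop about 6 mm lower than that. I checked by pressing yellow again in 1 mm steps before moving to blue: contact came at 6.3 mm and the stop at 0.3 mm, with about 4.8 N just before it. So the key tops were about 6 mm higher than my camera estimate, and yellow went fully down. I did not step blue or green the same way, but they stopped at the same depth, so I take them as fully down too.
- **Last checks:** The tool force was about zero with the arm clear of everything. No bystander had visibly moved, and the red key was not touched. I did not look closely at the keys after the last press to confirm they had sprung back.

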